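# Weigh the middle glaze jar from the rack on the two-pan balance

### The arm

A 7-joint arm with a two-finger parallel gripper is mounted at the origin on a cart in front of the work surface, level with it; the furniture and walls round the work are solid. World frame = base frame: x ahead of the robot, y to its left, z up, the work surface at z = 0. Lengths are in mm, angles in degrees, forces in N, time in s.
With the tool pointing down it reaches from about 425 to 875 mm from the base axis. Payload 8.4 kg.
Tool frame: the origin (TCP) lies between the finger pads, 19 mm behind the fingertips; this is the grasp point; z points along the fingers, y is the line along which they close (so a half turn about z gives the same grasp; the last joint's range is limited). The gripper opens to 87 mm and grips with 3 to 60 N. Pads are 19 mm wide; open, the fingers measure 117 mm over their backs; the gripper's body (75 mm by 190 mm) begins 51 mm behind the grasp point.
Start: joints at [-72.892, 19.091, 2.286, 83.961, -0.768, 76.965, -3.352], TCP at [251.803, 599.216, 241.246] pointing down, gripper open.
Joint ranges: [-147.57, 147.57], [-21.85, 119.76], [-74.77, 79.35], [14.55, 137.4], [-85.83, 265.84], [4.83, 119.75], [-152.11, 152.11]. Speed limits (degrees/s): [127.2, 127.2, 159.86, 159.86, 180, 180, 180].

### API

Orientations are given as a 3x3 rotation matrix whose columns are the frame's x, y, z axes.
In Python, from workcell import env gives the robot as it stands.
- The arm moves only by the shell command python3 nudge.py 'ROWS' [OPENING] [FORCE]. ROWS is rows parted by semicolons, their numbers by spaces, 1 to 20 of them, each of 6 numbers: dx, dy, dz in mm, then a rotation vector rx, ry, rz in degrees; each row is the pose to reach, as a shift and turn from the pose commanded when the command began, along the tool's axes at that moment; what a row does not reach only later rows make up. A row lasts 1/12 s, in which the tool goes at most 41.7 mm and 7.16 degrees, less where a joint would pass 70% of its speed; a pose out of reach is approached as far as the arm can. OPENING is the finger opening in mm, set as the command begins (- or left out keeps the last). The fingers move at their own pace and stop on an object; FORCE is the grip in N (left out, the last holds). Time passes only in rows, so rows that do not move let the fingers close. It prints the time, the measured TCP pose, the force, the opening and the grip force at its end.
- env.observe(): the state, without advancing time (a new reading comes with each control period).
- env.grab_frame(name): name is "scene" or "side" or "wrist"; returns a dict with "frame" (420x560x3 uint8, red, green, blue), "fx", "fy", "cx", "cy" (pixels), "origin" and "rotation" of the camera in the world; the wrist camera has in their place "tool_from_camera" (4x4, takes a point from camera to tool coordinates, whose origin is the TCP and whose axes are the flange's). Camera axes: x right, y down, z forward; pixel columns grow to the right and rows downward; lengths in mm; the calibration is good to about 2 mm. The wrist camera is an equidistant fisheye: a pixel r from the principal point sees the ray r / f radians off the axis. A picture is of the moment at which its call begins: read the wrist's pose just before it. There is no depth.
- env.sign_off(): hands the job in; it is judged then, once.
The state is a dict: "t": time; "q": joint angles; "qd": joint speeds; "joint_efforts": joint torques, N m; "eef_pos": TCP position; "tool_rot": TCP orientation; "ft_force": force on the tool from outside, world axes, zero at the start; "ft_torque": the same for the moment, N m; "opening": finger opening in mm; "gripper_force": force on a finger pad.
Only numpy, scipy, OpenCV 4.12 (cv2) and the standard library are available. Lean on these libraries where they do the work, as an engineer would, in place of code of your own. Each camera call takes 0.05 s, during which the arm holds its last target. There are 200 camera calls.

### The job

We need to know how much the middle jar of the rack's lower shelf weighs: lift it up over the front bar, draw it out from under the upper board and set it down gently, upright, in the balance's deeper dish. Then add steel weights to the flat plate on the other side until the beam floats level, and leave it like that. Never drop or tip the jars, leave the other two jars in their places in the rack, and do not disturb the cup, the clay form or the tape that stand around.

Things in the scene. Friction and masses are not known exactly. Their poses are not given: they have to be found in the camera images.
- rack: Fixed plywood rack, two boards. Origin on the table under the middle of the jar row; x to its back (away from the robot), y along the row to its left, z up. Lower board: top at z 30 mm, 400 mm wide. Side panels at y +-200 to +-212 mm: up to z 60 mm in front, full height behind x 0. Rear stop at x 39 mm. Fixed pots stand on the upper board, up to z 385 mm.
- rack_bar (a point): Middle of the top edge of the aluminium retaining bar along the front of the rack's lower board: 30 mm above the board (60 mm above the table), 5 mm thick, at x -40 to -45 mm of the rack, some 9 mm in front of the jars.
- rack_upper_edge (a point): Middle of the lower front edge of the rack's upper board, 255 mm above the table, 225 mm above the lower board, at x -5 mm of the rack. It covers the rear half of the jars, so a tool pointing straight down cannot reach them; come in from the front, tool tilted some 25 to 45 degrees from vertical, wrist toward the robot.
- bay_left (a point): Left place of the jar row on the rack's lower board (centre of a jar's foot), 130 mm to the rack's left (+y) of the middle place.
- bay_middle (a point): Middle place of the jar row on the rack's lower board. The jar that stands here at the start is the one to weigh.
- bay_right (a point): Right place of the jar row on the rack's lower board, 130 mm to the rack's right of the middle place.
- jar_1: One of three alike round white glaze jars with dark lids in the rack's lower shelf (which of the three places is random): 62 mm diameter, 93 mm high, lid from 74 mm up, firmly closed. Origin at the centre of the underside, z up its axis. The three are filled differently: one weighs about 200 g, one about 300 g, one about 400 g, in no known order.
- jar_2: One of three alike round white glaze jars with dark lids in the rack's lower shelf (which of the three places is random): 62 mm diameter, 93 mm high, lid from 74 mm up, firmly closed. Origin at the centre of the underside, z up its axis. The three are filled differently: one weighs about 200 g, one about 300 g, one about 400 g, in no known order.
- jar_3: One of three alike round white glaze jars with dark lids in the rack's lower shelf (which of the three places is random): 62 mm diameter, 93 mm high, lid from 74 mm up, firmly closed. Origin at the centre of the underside, z up its axis. The three are filled differently: one weighs about 200 g, one about 300 g, one about 400 g, in no known order.
- beam (a joint): Tilt of the balance's beam in rad: 0 level (also when empty), positive when the goods dish is down and the weight plate up; stops at +-0.16. About 0.1 rad per 100 g of difference between the pans, wherever on a pan the load stands; damped, settles in about 1.5 s. The dark pointer before the white scale plate shows it too. Level means within about 0.03.
- balance: Base of the grey two-pan counter balance, fixed on the table; origin on the table under its middle, x away from the robot, y to its left. The beam runs along y, 260 mm between the pan centres. The white scale plate in the middle reaches z 138 mm.
- goods_dish (a point): Centre of the floor of the deeper steel dish (-y side of the balance; floor radius about 54 mm, rim 11 mm above the floor, outer radius 66 mm). About 99 mm above the table when the beam is level, 21 mm lower or higher at the stops; the pan stays horizontal. z up.
- weight_plate (a point): Centre of the floor of the flat steel plate (+y side of the balance; floor radius 52 mm, rim 2 mm above the floor, outer radius 57 mm). About 99 mm above the table when level, 21 mm lower or higher at the stops; it stays horizontal. z up.
- weight_100: 100 g knob weight, plain steel, the smallest of the three standing on the table: body 24 mm diameter and 24 mm high, knob of 16 mm diameter on top, 38 mm high in all. Origin at the centre of its underside.
- weight_200a: 200 g knob weight, plain steel: body 30 mm diameter and 32 mm high, knob of 20 mm diameter on top, 48 mm high in all. Origin at the centre of its underside. Alike with weight_200b.
- weight_200b: 200 g knob weight, alike with weight_200a. Origin at the centre of its underside.
- cream_cup: Bystander: small cream pot, 74 mm wide, 77 mm high, left of the weights. Origin at its foot.
- twist_form: Bystander: twisted clay form, 68 x 76 x 111 mm, behind the balance. Origin at its foot.
- masking_tape: Bystander: roll of masking tape lying flat, 104 mm wide, 25 mm high, right of the balance. Origin under its centre.

How it is judged:
By the outcome, as a careful person would: the job done as asked, in the order asked, and still so for the second after the job is handed in, with the robot touching nothing.
It also fails if it takes over 72 s, if anything falls off the work surface, if the arm or the gripper's body presses on something with over 40 N, if the wrist force passes 120 N, or if a joint passes its speed limit or range.

## Working session

There is one attempt and no reset: what is moved stays moved. The work goes in short steps, Python scripts to look and compute and a shell command to move; the robot and the scene stay as the last step left them, time stands still between calls to the robot, and variables do not carry over. Pictures are saved under pics/ and viewed, at most 10 in all, crops included, and the job is handed in when it is done.

```bash
ls; mkdir -p pics
python3 - <<'E'
from workcell import env
import cv2,numpy as np
s=env.observe();print({k:np.round(v,3).tolist() for k,v in s.items()})
for n in("scene","side"):
    f=env.grab_frame(n);cv2.imwrite(f"pics/{n}0.png",f["frame"][:,:,::-1]);print(n,f["fx"],f["fy"],f["cx"],f["cy"],np.round(f["origin"],1).tolist(),np.round(f["rotation"],4).tolist())
f=env.grab_frame("wrist");cv2.imwrite("pics/wrist0.png",f["frame"][:,:,::-1]);print(f["fx"],f["cx"],f["cy"],f["tool_from_camera"])
E
```

```text
nudge.py
pics
workcell.py
{'t': 0.0, 'q': [-72.894, 19.131, 2.284, 84.013, -0.768, 76.965, -3.352], 'qd': [0.084, -0.069, 0.069, -0.055, -0.079, -0.046, -0.065], 'joint_efforts': [-0.0, -65.635, 1.335, -40.381, -0.06, 0.044, 0.0], 'eef_pos': [251.626, 598.832, 240.349], 'tool_rot': [[-0.922, 0.387, -0.001], [0.387, 0.922, -0.002], [-0.0, -0.002, -1.0]], 'ft_force': [0.203, -0.033, -0.409], 'ft_torque': [-0.029, 0.026, -0.002], 'gripper_force': 0.0, 'opening': 87.106}
scene 540.331510468275 540.331510468275 277.2474718076006 219.98261537334838 [-388.2, 1015.4, 1584.8] [[-0.7733, -0.4502, 0.4465], [-0.634, 0.5456, -0.548], [0.0031, -0.7069, -0.7073]]
side 530.3647872774978 530.3647872774978 280.26513133242594 205.28337116200808 [-40.5, -1387.3, 702.2] [[0.9213, -0.149, 0.3591], [-0.3884, -0.3078, 0.8686], [-0.0189, -0.9397, -0.3415]]
325.19226210127806 273.8474213511386 212.07577808563215 [[ 5.61478093e-04 -9.64316026e-01 -2.64753258e-01  7.15612527e+01]
 [ 9.99999767e-01  6.44263681e-04 -2.25854936e-04 -8.12703056e-01]
 [ 3.88366443e-04 -2.64753069e-01  9.64316163e-01 -1.43551752e+02]
 [ 0.00000000e+00  0.00000000e+00  0.00000000e+00  1.00000000e+00]]
```

View pics/scene0.png

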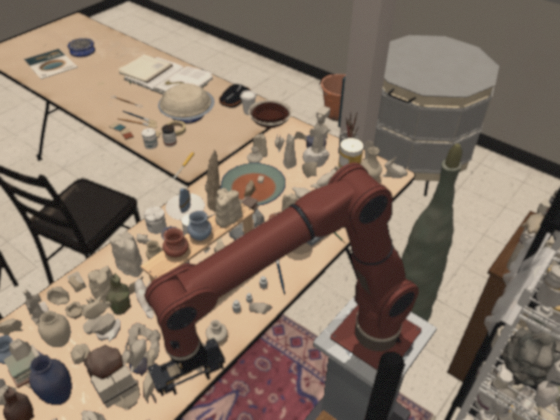

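View pics/side0.png

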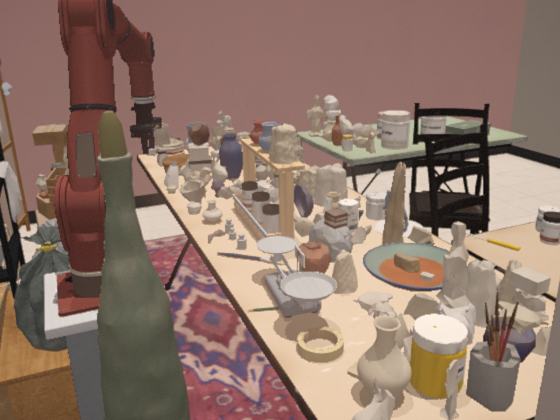

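The side view shows the goods dish at about (308,288), the weight plate at (278,246), the jars at (250,190), (262,202) and (272,215), the weights near (235,238), the tape at (320,343), and the cup near (212,213). In the scene view the arm hides most of the work area.

```bash
cat > h.py <<'E'
from workcell import env
import cv2,numpy as np
np.set_printoptions(precision=1,suppress=True)
def fixed(n,name=None):
    f=env.grab_frame(n); f['frame']=np.array(f['frame'])
    if name: cv2.imwrite(name,f['frame'][:,:,::-1])
    return f
def ray(f,p):
    d=np.array([(p[0]-f['cx'])/f['fx'],(p[1]-f['cy'])/f['fy'],1.]);d=np.array(f['rotation'])@d
    return np.array(f['origin']),d/np.linalg.norm(d)
def wrist(name=None):
    s=env.observe();f=dict(env.grab_frame('wrist'));f['T']=(np.array(s['eef_pos']),np.array(s['tool_rot']))
    if name: cv2.imwrite(name,np.array(f['frame'])[:,:,::-1])
    return f
def wray(f,p):
    u=np.array([p[0]-f['cx'],p[1]-f['cy']]);r=np.hypot(*u);th=r/f['fx']
    d=np.r_[u/max(r,1e-9)*np.sin(th),np.cos(th)]
    M=np.array(f['tool_from_camera']);t,R=f['T']
    return t+R@M[:3,3],R@M[:3,:3]@d
def wproj(f,P):
    M=np.array(f['tool_from_camera']);t,R=f['T']
    c=M[:3,:3].T@(R.T@(np.array(P)-t)-M[:3,3]);th=np.arctan2(np.hypot(c[0],c[1]),c[2]);k=th*f['fx']/np.hypot(c[0],c[1])
    return np.array([f['cx']+c[0]*k,f['cy']+c[1]*k])
def proj(f,P):
    c=np.array(f['rotation']).T@(np.array(P)-f['origin']);return np.array([f['cx']+f['fx']*c[0]/c[2],f['cy']+f['fy']*c[1]/c[2]])
def plane(r,z): o,d=r;return o+d*(z-o[2])/d[2]
def tri(rs):
    A=0;b=0
    for o,d in rs: P=np.eye(3)-np.outer(d,d);A=A+P;b=b+P@o
    x=np.linalg.solve(A,b);return x,[np.linalg.norm(np.cross(x-o,d)) for o,d in rs]
E
python3 - <<'E'
from h import *
f=fixed('side','pics/s1.png')
for p,z in [((308,288),99),((278,246),99),((320,343),20),((231,240),10),((242,245),10),((232,225),10),((250,185),123),((262,197),123),((272,210),123),((212,220),0)]: print(p,plane(ray(f,p),z))
im=f['frame'][150:360,150:360];cv2.imwrite('pics/s1c.png',cv2.resize(im[:200,:200],(600,600),interpolation=cv2.INTER_CUBIC)[:,:,::-1])
E
```

```text
(308, 288) [ 433.2 -400.2   99. ]
(278, 246) [ 460.9 -152.5   99. ]
(320, 343) [ 412.2 -504.5   20. ]
(231, 240) [414.6 138.6  10. ]
(242, 245) [434.2  85.7  10. ]
(232, 225) [457.8 261.4  10. ]
(250, 185) [553.5 329.6 123. ]
(262, 197) [545.  187.4 123. ]
(272, 210) [528.6  57.4 123. ]
(212, 220) [414.2 362.8   0. ]
```

View pics/s1c.png

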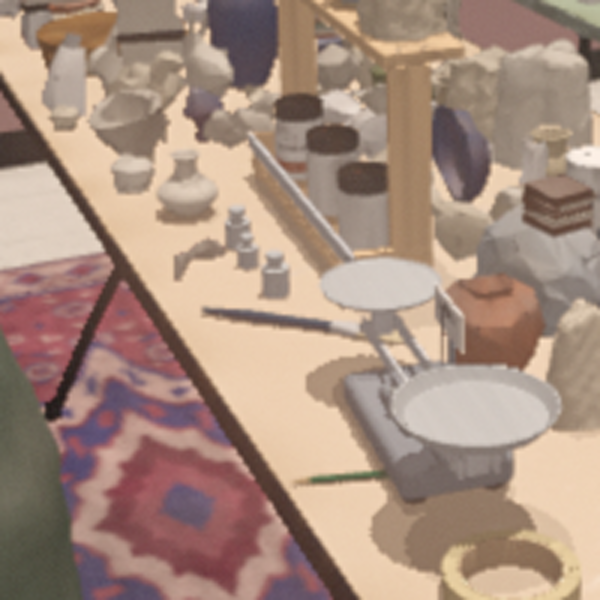

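```bash
cat >> h.py <<'E'
from scipy.spatial.transform import Rotation as Ro
def Rt(yaw,tilt,flip=0):  # yaw of forward dir (deg), tilt from vertical (deg); y to the left of forward
    y,t=np.radians([yaw,tilt]);fw=np.array([np.cos(y),np.sin(y),0]);Y=np.array([-np.sin(y),np.cos(y),0])
    if flip: Y=-Y
    z=np.sin(t)*fw-np.cos(t)*np.array([0,0,1.]);return np.c_[np.cross(Y,z),Y,z]
def to(P,R):
    s=env.observe();R0=np.array(s['tool_rot'])
    d=R0.T@(np.array(P)-s['eef_pos']);rv=Ro.from_matrix(R0.T@R).as_rotvec(degrees=True)
    print('rows: %.1f %.1f %.1f %.2f %.2f %.2f'%(*d,*rv),'| rows needed',round(np.linalg.norm(d)/41.7,1),round(np.linalg.norm(rv)/7.16,1))
def st():
    s=env.observe();print({k:np.round(s[k],2).tolist() for k in('t','q','eef_pos','ft_force','opening','gripper_force')},'\n',np.round(s['tool_rot'],3).tolist())
E
python3 - <<'E'
from h import *
f=fixed('side')
for p,z in [((249.3,185.3),123),((261,196.7),123),((271.3,209.3),123),((229,226.6),24),((232.3,233),19),((241.7,241.7),24)]: print(p,plane(ray(f,p),z))
to([459,187,220],Rt(-4,35))
to([459,187,220],Rt(-4,35,1))
E
```

```text
(249.3, 185.3) [550.1 327.3 123. ]
(261, 196.7) [543.1 191.8 123. ]
(271.3, 209.3) [529.   64.2 123. ]
(229, 226.6) [434.  218.6  24. ]
(232.3, 233) [430.4 172.   19. ]
(241.7, 241.7) [432.   80.4  24. ]
rows: -350.7 -299.6 21.1 -5.78 -34.69 -18.19 | rows needed 11.1 5.5
rows: -350.7 -299.6 21.1 -48.69 8.12 154.40 | rows needed 11.1 22.6
```

```bash
python3 nudge.py '-30 -25 0 0 0 0;-60 -50 0 0 0 0;-90 -75 0 0 -5 -2;-120 -100 5 -1 -10 -5;-150 -128 10 -2 -15 -8;-180 -154 12 -3 -20 -10;-210 -179 14 -4 -25 -13;-240 -205 16 -5 -30 -16;-270 -230 18 -5.8 -34.7 -18.2;-300 -256 20 -5.8 -34.7 -18.2;-330 -282 21 -5.8 -34.7 -18.2;-351 -300 21 -5.8 -34.7 -18.2;-351 -300 21 -5.8 -34.7 -18.2;-351 -300 21 -5.8 -34.7 -18.2'
python3 - <<'E'
from h import *
st();w=wrist('pics/w1.png')
E
```

```text
t: 1.42
eef_pos: [459.5, 185.2, 220.4]
tool_rot: [[-0.817, 0.073, 0.572], [0.061, 0.997, -0.04], [-0.574, 0.003, -0.819]]
ft_force: [0.1, 0.6, 0.8]
opening: 87.0
gripper_force: 0.0
{'t': 1.42, 'q': [-61.42, -18.21, 13.28, 131.1, 41.45, 50.97, 15.43], 'eef_pos': [459.48, 185.17, 220.41], 'ft_force': [0.06, 0.61, 0.84], 'opening': 87.04, 'gripper_force': 0.0} 
 [[-0.817, 0.073, 0.572], [0.061, 0.997, -0.04], [-0.574, 0.003, -0.819]]
```

View pics/w1.png

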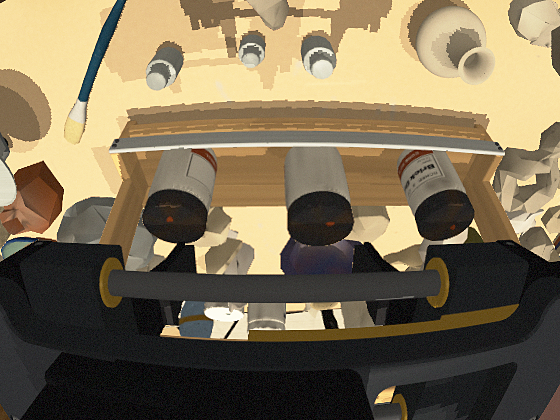

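The wrist view has the robot side at the top. The lids are near (178,215), (320,218) and (445,212), the bar runs from (115,145) to (500,150), and the weights are at (160,72), (252,53) and (320,62). Next I triangulate against the side view.

```bash
cat >> h.py <<'E'
def comp(mask,box):
    x0,y0,x1,y1=box;m=np.zeros(mask.shape,np.uint8);m[y0:y1,x0:x1]=mask[y0:y1,x0:x1]
    n,l,s,c=cv2.connectedComponentsWithStats(m);i=1+np.argmax(s[1:,4]);return c[i],s[i]
E
python3 - <<'E'
from h import *
w=wrist();f=fixed('side')
W=np.array(w['frame']).astype(int);S=f['frame'].astype(int)
mw=(W.max(2)<75).astype(np.uint8);ms=(S.max(2)<110).astype(np.uint8)
bw=[(395,170,475,243),(280,180,358,243),(138,182,215,243)]
bs=[(236,174,260,200),(248,185,273,210),(258,196,284,222)]
for a,b in zip(bw,bs):
    ca,sa=comp(mw,a);cb,sb=comp(ms,b);print('lid',ca,sa,cb,sb,*tri([wray(w,ca),ray(f,cb)]),plane(wray(w,ca),113.5))
# weights: print gray masks
gw=((W.max(2)-W.min(2)<28)&(W.max(2)>90)).astype(np.uint8)
gs=((S.max(2)-S.min(2)<28)&(S.max(2)>90)).astype(np.uint8)
for a,b in zip([(300,30,338,82),(236,28,270,72),(140,35,188,92)],[(222,217,234,235),(227,226,238,241),(235,232,249,250)]):
    ca,sa=comp(gw,a);cb,sb=comp(gs,b);print('wt',ca,sa,cb,sb,*tri([wray(w,ca),ray(f,cb)]),plane(wray(w,ca),22))
E
```

```text
lid [443.8 216.2] [ 413  190   62   53 2412] [249.1 185.3] [242 181  15   9 120] [555.4 346.4 116. ] [np.float64(0.6625962968933844), np.float64(0.6625962968932263)] [557.6 347.9 113.5]
lid [317.7 218. ] [ 286  191   66   52 2884] [260.  196.1] [252 192  17   9 142] [549.5 219.3 115.1] [np.float64(0.7160329854673636), np.float64(0.7160329854672091)] [550.3 219.4 113.5]
lid [173.5 216.1] [ 141  189   65   54 2740] [270.6 209. ] [263 204  16  11 163] [536.2  88.1 115. ] [np.float64(0.1290756487698143), np.float64(0.12907564876972696)] [538.2  87.1 113.5]
wt [316.9  56.6] [ 300   36   35   43 1055] [229.2 227. ] [225 219   9  16 100] [437.3 226.2  19.4] [np.float64(0.24694776614825037), np.float64(0.24694776614819702)] [436.4 225.9  22. ]
wt [250.2  50.5] [237  35  26  33 573] [230.7 231.6] [227 226   9  13  79] [424.5 168.   26.7] [np.float64(0.464324955104786), np.float64(0.46432495510470595)] [426.9 167.5  22. ]
wt [162.3  67.7] [ 145   47   37   43 1018] [241.4 241.6] [238 234   8  15 107] [432.3  84.6  22.8] [np.float64(0.016297698764992697), np.float64(0.016297698765037553)] [432.6  84.2  22. ]
```

Run:
```python
from h import *
w=wrist()
for p in [(130,141),(310,144),(490,149)]: print('bar',plane(wray(w,p),60))
R=Rt(-4.2,35);g=np.array([550,219.4,90.]);to(g-100*R[:,2],R)
```

```text
bar [486.4  45.8  60. ]
bar [507.  217.1  60. ]
bar [513.6 414.5  60. ]
rows: 2.1 38.0 57.7 0.21 0.04 0.23 | rows needed 1.7 0.0
```

```bash
python3 nudge.py '1 14 20 0 0 0;2 28 40 0.2 0 0.2;2 38 58 0.2 0 0.2;2 38 58 0.2 0 0.2;2 38 58 0.2 0 0.2'
python3 - <<'E'
from h import *
w=wrist('pics/w2.png');W=np.array(w['frame']).astype(int)
R=Rt(-4.2,35);g=np.array([550,219.4,90.])
print('expect lid',wproj(w,[550,219.4,113.5]))
mw=(W.max(2)<75).astype(np.uint8)
e=wproj(w,[550,219.4,113.5]).astype(int)
c,s=comp(mw,(e[0]-60,e[1]-45,e[0]+60,e[1]+45));print(c,s,plane(wray(w,c),113.5))
to(g,R)
E
```

```text
t: 2.03
eef_pos: [492.8, 222.8, 170.6]
tool_rot: [[-0.818, 0.073, 0.571], [0.058, 0.997, -0.044], [-0.573, -0.003, -0.82]]
ft_force: [-0.4, -0.7, 1.1]
opening: 87.1
gripper_force: 0.0
expect lid [276.3 244.7]
[278.2 255.6] [ 216  213  120   76 6169] [565.1 219.8 113.5]
rows: -0.1 1.1 99.5 -0.09 -0.01 0.04 | rows needed 2.4 0.0
```

View pics/w2.png

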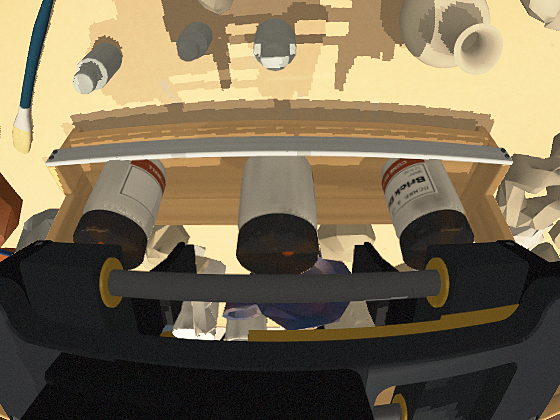

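The middle lid sits at about x 278, y 245, centred between the fingers (expected 276), so I go in.

```bash
python3 nudge.py '0 1 20 0 0 0;0 1 40 0 0 0;0 1 60 0 0 0;0 1 80 0 0 0;0 1 92 0 0 0;0 1 99.5 0 0 0;0 1 99.5 0 0 0;0 1 99.5 0 0 0' && python3 nudge.py '0 0 0 0 0 0;0 0 0 0 0 0;0 0 0 0 0 0;0 0 0 0 0 0;0 0 0 0 0 0;0 0 0 0 0 0;0 0 0 0 0 0;0 0 0 0 0 0' 50 25
python3 - <<'E'
from h import *
R=Rt(-4.2,35);p=np.array(env.observe()['eef_pos']);to(p+[0,0,45],R)
to(p+[0,0,45]-150*np.r_[np.cos(np.radians(4.2)),-np.sin(np.radians(4.2)),0],R)
E
```

```text
t: 2.75
eef_pos: [550.3, 219.3, 90.9]
tool_rot: [[-0.816, 0.074, 0.573], [0.061, 0.997, -0.042], [-0.574, 0.0, -0.819]]
ft_force: [-0.1, 0.7, -0.1]
opening: 87.0
gripper_force: 0.0
t: 3.42
eef_pos: [550.7, 220.0, 90.7]
tool_rot: [[-0.816, 0.073, 0.573], [0.061, 0.997, -0.041], [-0.575, 0.001, -0.818]]
ft_force: [-2.3, 2.9, 5.5]
opening: 61.3
gripper_force: 25.0
rows: -25.9 0.0 -36.8 0.05 0.07 -0.04 | rows needed 1.1 0.0
rows: 96.9 0.0 -123.0 0.05 0.07 -0.04 | rows needed 3.8 0.0
```

```bash
python3 nudge.py '-2 0 -3 0 0 0;-6 0 -9 0 0 0;-12 0 -17 0 0 0;-18 0 -26 0 0 0;-24 0 -34 0 0 0;-27 0 -39 0 0 0;-27 0 -39 0 0 0;-27 0 -39 0 0 0;-27 0 -39 0 0 0;-27 0 -39 0 0 0' - 30
python3 - <<'E'
from h import *
st()
f=fixed('side');cv2.imwrite('pics/s2.png',cv2.resize(f['frame'][140:300,190:400],(800,610)[:2],interpolation=cv2.INTER_CUBIC)[:600,:,::-1])
E
```

```text
t: 4.25
eef_pos: [549.7, 218.8, 136.8]
tool_rot: [[-0.817, 0.075, 0.572], [0.06, 0.997, -0.044], [-0.573, -0.001, -0.819]]
ft_force: [0.1, 0.3, -4.1]
opening: 61.2
gripper_force: 30.0
{'t': 4.25, 'q': [-57.75, 1.6, 18.12, 126.25, 44.51, 33.9, 12.3], 'eef_pos': [549.72, 218.77, 136.75], 'ft_force': [0.15, 0.31, -4.05], 'opening': 61.17, 'gripper_force': 29.97} 
 [[-0.817, 0.075, 0.572], [0.06, 0.997, -0.044], [-0.573, -0.001, -0.819]]
```

View pics/s2.png

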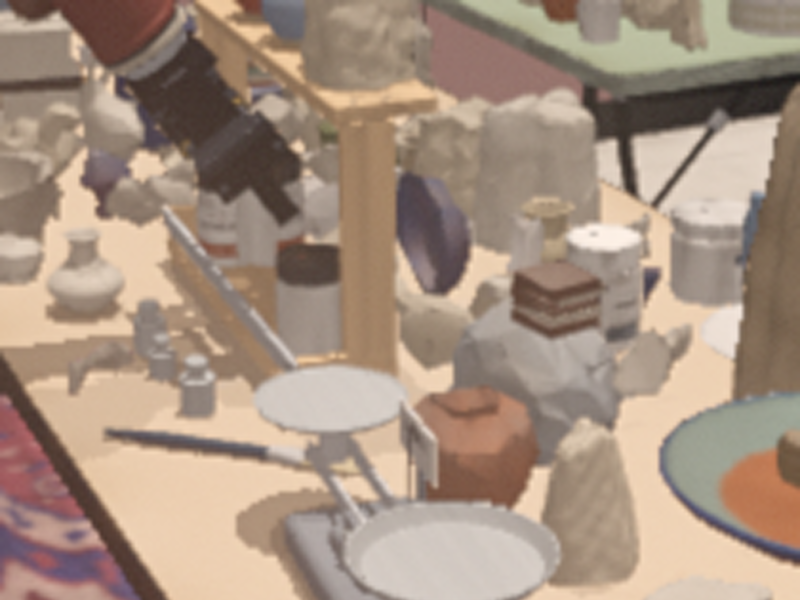

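The jar hangs upright in the fingers above the bar, and the load is about 4 N. The dish is near (452,555) and the plate near (333,398) in this crop. I draw the jar out.

```bash
python3 nudge.py '6 0 -4 0 0 0;18 0 -12 0 0 0;35 0 -25 0 0 0;53 0 -37 0 0 0;70 0 -49 0 0 0;88 0 -61 0 0 0;90 0 -85 0 0 0;90 0 -100 0 0 0;85 0 -120 0 0 0;75 0 -135 0 0 0;70 0 -140 0 0 0;70 0 -140 0 0 0'
python3 - <<'E'
from h import *
st()
f=fixed('scene')
for P in [(433,-400,99),(461,-152,99),(432,84,20)]: print(proj(f,P))
cv2.imwrite('pics/sc2.png',cv2.resize(f['frame'][130:330,200:480],(784,560),interpolation=cv2.INTER_CUBIC)[:,:,::-1])
for tx in [(430,-380,250)]:
  for y in (-40,-20): to(tx,Rt(y,35))
E
```

```text
t: 5.3
eef_pos: [413.3, 230.2, 213.7]
tool_rot: [[-0.816, 0.074, 0.574], [0.062, 0.997, -0.04], [-0.575, 0.003, -0.818]]
ft_force: [1.4, 0.0, -4.0]
opening: 61.0
gripper_force: 30.0
{'t': 5.3, 'q': [-65.73, -17.21, 7.28, 131.69, 41.33, 55.14, 5.95], 'eef_pos': [413.32, 230.21, 213.69], 'ft_force': [1.36, 0.05, -4.04], 'opening': 61.01, 'gripper_force': 29.98} 
 [[-0.816, 0.074, 0.574], [0.062, 0.997, -0.04], [-0.575, 0.003, -0.818]]
[340.7 197.4]
[297.8 228.1]
[264.  282.3]
rows: -73.4 -606.5 4.2 20.56 0.03 29.20 | rows needed 14.7 5.0
rows: -73.4 -606.5 4.2 9.09 0.04 12.82 | rows needed 14.7 2.2
```

Run:
```python
from h import *
for P,y in [((465,80,240),-4.2),((480,-60,250),-10),((465,-200,250),-22),((440,-330,250),-32),((425,-390,250),-38)]: to(P,Rt(y,35))
f=fixed('side');S=f['frame'].astype(int)
gs=((S.max(2)-S.min(2)<22)&(S.max(2)>120)).astype(np.uint8)
for b in [(255,234,299,257),(278,269,340,312)]: print(comp(gs,b))
```

```text
rows: -67.7 -145.2 13.3 0.02 0.06 -0.12 | rows needed 3.9 0.0
rows: -94.4 -283.7 19.5 3.35 0.05 4.63 | rows needed 7.2 0.8
rows: -90.8 -424.4 16.8 10.23 0.04 14.46 | rows needed 10.4 2.5
rows: -78.5 -555.9 7.9 15.97 0.03 22.65 | rows needed 13.5 3.9
rows: -69.9 -616.9 1.8 19.42 0.03 27.56 | rows needed 14.9 4.7
(array([276.1, 244.8]), array([257, 234,  40,  23, 557], dtype=int32))
(array([303.3, 288.1]), array([ 278,  269,   59,   41, 1777], dtype=int32))
```

View pics/sc2.png

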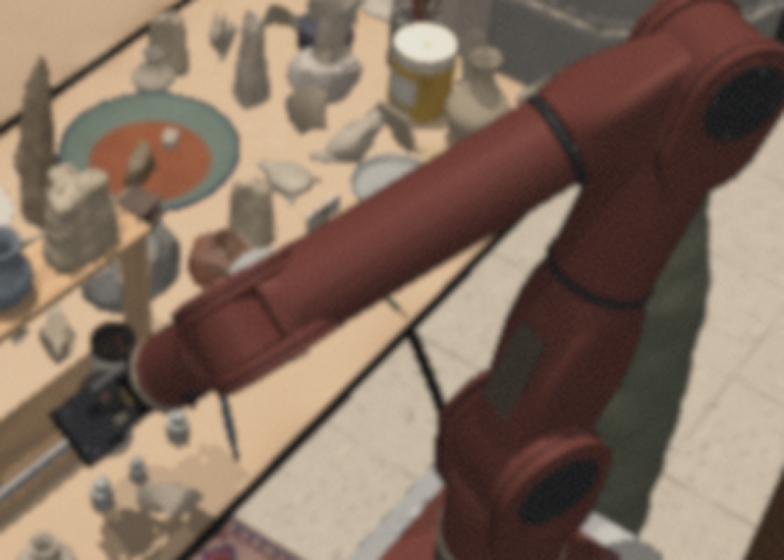

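The scene view is still mostly hidden by the arm; only a piece of the dish shows at (390,180). I swing over and look with the wrist camera there.

```bash
python3 nudge.py '-7 -14 2 0 0 0;-21 -43 4 0 0 0;-37 -75 7 0 0 0;-52 -110 10 0 0 0;-68 -145 13 0 0 0;-75 -180 15 1 0 1;-82 -215 17 2 0 2;-88 -250 18 3 0 3;-94 -284 19 3.5 0 5;-93 -320 19 5 0 8;-92 -355 18 7 0 10;-91 -390 17 9 0 12;-90 -424 17 10 0 14.5;-86 -460 14 12 0 17;-82 -495 12 14 0 20;-80 -530 9 15 0 22;-78 -560 7 16 0 23;-76 -580 6 17 0 25;-74 -590 5 17 0 25;-74 -590 5 17 0 25' && python3 nudge.py '0 0 0 0 0 0;0 0 0 0 0 0;0 0 0 0 0 0'
python3 - <<'E'
from h import *
st()
w=wrist('pics/w3.png')
f=fixed('side');
print([wproj(w,P) for P in [(433,-400,99),(461,-152,99)]])
E
```

```text
t: 7.07
eef_pos: [427.9, -371.1, 248.5]
tool_rot: [[-0.671, 0.574, 0.469], [0.474, 0.819, -0.324], [-0.57, 0.005, -0.821]]
ft_force: [-0.5, 0.3, -4.1]
opening: 61.0
gripper_force: 30.0
t: 7.32
eef_pos: [432.1, -362.5, 248.7]
tool_rot: [[-0.675, 0.566, 0.473], [0.468, 0.825, -0.318], [-0.57, 0.007, -0.822]]
ft_force: [0.7, 0.7, -3.8]
opening: 60.9
gripper_force: 30.0
{'t': 7.32, 'q': [19.43, -14.35, 14.6, 124.77, 5.52, 34.45, 86.58], 'eef_pos': [432.06, -362.54, 248.71], 'ft_force': [0.7, 0.65, -3.79], 'opening': 60.91, 'gripper_force': 29.98} 
 [[-0.675, 0.566, 0.473], [0.468, 0.825, -0.318], [-0.57, 0.007, -0.822]]
[array([237.8, 130.2]), array([512. ,  29.1])]
```

View pics/w3.png

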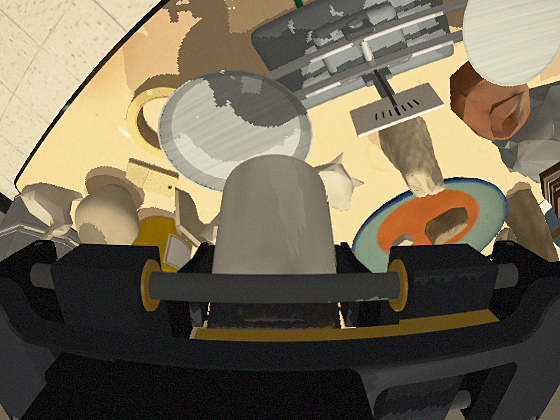

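In the wrist picture the dish rim spans x 158–311 and y 70–192, centred near (235,131). The jar covers its far right edge at (300,165), and the plate is at the top right corner. I fit the rim as a circle.

Run:
```python
from h import *
w=wrist();f=fixed('side')
W=np.array(w['frame']);hsv=cv2.cvtColor(W,cv2.COLOR_RGB2HSV)
# rim: outermost saturation change along radial scans from center
def rim(img_s,c,rmax,angs,thr):
    out=[]
    for a in angs:
        for r in range(rmax,10,-1):
            x,y=int(round(c[0]+r*np.cos(a))),int(round(c[1]+r*np.sin(a)))
            if 0<=x<560 and 0<=y<420 and img_s[y,x]<thr and all(img_s[int(round(c[1]+(r-k)*np.sin(a))),int(round(c[0]+(r-k)*np.cos(a)))]<thr for k in(1,2,3,4)): out.append((x,y));break
    return np.array(out)
A=np.radians(np.r_[100:290:4])   # left & lower-left
p=rim(hsv[...,1],(235,131),88,A,45)
print(p[::6].tolist())
for z in (100,110,120):
    q=np.array([plane(wray(w,x),z) for x in p])[:,:2]
    for _ in range(3):
        M=np.c_[2*q,np.ones(len(q))];s=np.linalg.lstsq(M,(q**2).sum(1),rcond=None)[0];r=np.sqrt(s[2]+s[0]**2+s[1]**2)
        e=abs(np.hypot(*(q-s[:2]).T)-r);q=q[e<max(3,np.median(e)*2)]
    print(z,s[:2],r,len(q),np.median(e))
print(tri([wray(w,(235,131)),ray(f,(308.7,286))]))
S=cv2.cvtColor(f['frame'],cv2.COLOR_RGB2HSV)[...,1]
for c,rm in [((308,287),38),((277,246),28)]:
    p=rim(S,c,rm,np.radians(np.r_[0:360:10]),40);print(cv2.fitEllipse(p.astype(np.float32)))
```

```text
[[227, 177], [199, 184], [176, 168], [159, 142], [161, 110], [180, 85], [206, 72], [233, 69]]
100 [ 439. -409.] 67.81183373239305 46 0.30072267539816977
110 [ 433.6 -403.5] 64.81496756953047 46 0.28743258190360166
120 [ 428.2 -398. ] 61.81810140667283 46 0.2741424884096695
(array([ 433. , -401.2,  103.6]), [np.float64(1.7612048402116054), np.float64(1.7612048402117177)])
((299.79254150390625, 290.373291015625), (42.93708419799805, 66.4065170288086), 85.4338150024414)
((279.00506591796875, 247.0089569091797), (37.03947830200195, 50.96044921875), 138.94210815429688)
```

Run:
```python
from h import *
st()
R=Rt(-34,35)
for z in (190,164,136): to((434.5,-403.5,z),R)
```

```text
{'t': 7.52, 'q': [19.42, -14.43, 14.61, 124.71, 5.49, 34.45, 86.63], 'eef_pos': [432.51, -362.8, 250.12], 'ft_force': [1.4, -0.11, -3.72], 'opening': 60.98, 'gripper_force': 29.98} 
 [[-0.674, 0.565, 0.475], [0.467, 0.825, -0.319], [-0.572, 0.007, -0.82]]
rows: 14.0 -32.9 63.2 0.08 -0.11 -0.57 | rows needed 1.7 0.1
rows: 28.9 -33.0 84.6 0.08 -0.11 -0.57 | rows needed 2.3 0.1
rows: 44.9 -33.2 107.5 0.08 -0.11 -0.57 | rows needed 2.9 0.1
```

```bash
python3 nudge.py '0 -12 8 0 0 0;2 -24 22 0 0 0;6 -33 40 0 0 -0.6;14 -33 63 0 0 -0.6;22 -33 74 0 0 -0.6;27 -33 81 0 0 -0.6;29 -33 84.5 0 0 -0.6;29 -33 84.5 0 0 -0.6;30 -33 86 0 0 -0.6;31 -33 87.6 0 0 -0.6;32 -33 89 0 0 -0.6;33 -33 90.5 0 0 -0.6;34 -33 92 0 0 -0.6;34 -33 92 0 0 -0.6;34 -33 92 0 0 -0.6'
python3 - <<'E'
from h import *
to((434.5,-403.5,136),Rt(-34,35))
E
```

```text
t: 8.77
eef_pos: [434.4, -404.3, 155.3]
tool_rot: [[-0.679, 0.559, 0.475], [0.459, 0.829, -0.319], [-0.572, 0.001, -0.82]]
ft_force: [-0.4, 0.5, -3.7]
opening: 60.9
gripper_force: 30.0
rows: 11.3 0.7 15.6 0.05 -0.09 -0.04 | rows needed 0.5 0.0
```

```bash
python3 nudge.py '1 0 1.5 0 0 0;2 0 3 0 0 0;3 0 4.5 0 0 0;4 0 6 0 0 0;5 0 7 0 0 0;6 0 8.5 0 0 0;7 0 10 0 0 0;8 0 11.5 0 0 0;8 0 11.5 0 0 0;8 0 11.5 0 0 0;8 0 11.5 0 0 0'; python3 nudge.py '0.6 0 0.8 0 0 0;1.2 0 1.7 0 0 0;1.7 0 2.4 0 0 0;1.7 0 2.4 0 0 0;1.7 0 2.4 0 0 0'
```

```text
t: 9.68
eef_pos: [434.4, -404.4, 141.3]
tool_rot: [[-0.679, 0.559, 0.475], [0.459, 0.829, -0.319], [-0.572, 0.001, -0.82]]
ft_force: [-0.1, 0.5, -1.9]
opening: 60.8
gripper_force: 30.0
t: 10.1
eef_pos: [434.8, -404.6, 139.0]
tool_rot: [[-0.679, 0.559, 0.476], [0.459, 0.829, -0.32], [-0.573, 0.001, -0.819]]
ft_force: [-1.7, 2.5, 3.2]
opening: 61.1
gripper_force: 30.0
```

```bash
python3 nudge.py '0 0 0 0 0 0;0 0 0 0 0 0;0 0 0 0 0 0;0 0 0 0 0 0;0 0 0 0 0 0;0 0 0 0 0 0;0 0 0 0 0 0;0 0 0 0 0 0' 87 && python3 nudge.py '0 0 -5 0 0 0;0 0 -15 0 0 0;0 0 -30 0 0 0;0 0 -50 0 0 0;0 0 -75 0 0 0;0 0 -100 0 0 0;0 0 -120 0 0 0;0 0 -120 0 0 0;0 0 -120 0 0 0'
python3 - <<'E'
from h import *
w=wrist('pics/w4.png')
st()
R=Rt(0,0)
for P in [(435,-250,260),(450,-60,230),(437,226,130)]:
  for y in(0,): to(P,Rt(y,0))
E
```

```text
t: 10.77
eef_pos: [434.4, -404.3, 138.3]
tool_rot: [[-0.679, 0.559, 0.475], [0.459, 0.829, -0.319], [-0.572, 0.001, -0.82]]
ft_force: [0.1, -0.2, 0.2]
opening: 86.9
gripper_force: 0.0
t: 11.52
eef_pos: [377.4, -366.4, 238.2]
tool_rot: [[-0.678, 0.56, 0.477], [0.459, 0.829, -0.321], [-0.575, 0.001, -0.818]]
ft_force: [0.6, 0.1, -1.0]
opening: 87.0
gripper_force: 0.0
{'t': 11.57, 'q': [21.28, -19.66, 17.51, 129.58, 4.49, 34.4, 92.68], 'eef_pos': [377.3, -366.17, 236.83], 'ft_force': [-0.62, 0.43, -0.75], 'opening': 86.88, 'gripper_force': 0.0} 
 [[-0.679, 0.56, 0.476], [0.459, 0.829, -0.32], [-0.573, 0.001, -0.819]]
rows: 0.9 128.6 -28.7 -10.31 33.94 -32.97 | rows needed 3.2 6.8
rows: 95.1 294.4 -57.8 -10.31 33.94 -32.97 | rows needed 7.5 6.8
rows: 292.6 524.0 -73.5 -10.31 33.94 -32.97 | rows needed 14.5 6.8
```

View pics/w4.png

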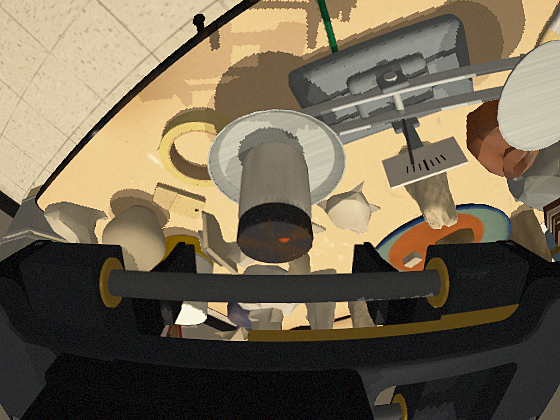

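The jar stands upright, well inside the dish: lid at (275,235), dish about (277,160). Now I move to a pose above the weights and plate, tool straight down.

```bash
python3 - <<'E'
from h import *
to((445,-20,235),Rt(0,0))
E
python3 nudge.py '5 15 -3 0 3 -3;14 45 -8 -2 8 -8;25 80 -15 -3 12 -12;37 115 -22 -5 17 -16;50 150 -30 -6 21 -21;62 190 -38 -8 25 -25;75 225 -48 -9 30 -29;88 260 -55 -10 34 -33;98 290 -62 -10.3 34 -33;106 320 -66 -10.3 34 -33;112 331 -68 -10.3 34 -33;112 331 -68 -10.3 34 -33;112 331 -68 -10.3 34 -33' 60
python3 - <<'E'
from h import *
st();w=wrist('pics/w5.png');f=fixed('side','pics/s5.png')
E
```

```text
rows: 114.0 324.8 -77.0 -10.31 33.94 -32.97 | rows needed 8.5 6.8
t: 12.65
eef_pos: [453.9, -18.2, 227.2]
tool_rot: [[-1.0, -0.002, -0.005], [-0.002, 1.0, 0.0], [0.005, 0.0, -1.0]]
ft_force: [0.4, -0.7, -0.5]
opening: 60.1
gripper_force: 0.0
{'t': 12.65, 'q': [0.54, -2.84, -3.72, 110.57, -0.21, 72.52, 87.03], 'eef_pos': [453.92, -18.18, 227.18], 'ft_force': [0.39, -0.7, -0.5], 'opening': 60.12, 'gripper_force': 0.0} 
 [[-1.0, -0.002, -0.005], [-0.002, 1.0, 0.0], [0.005, 0.0, -1.0]]
```

View pics/w5.png

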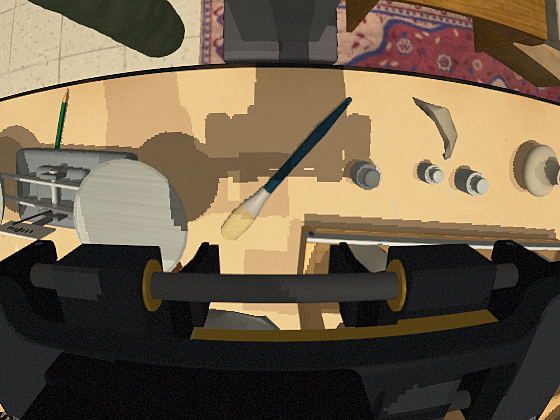

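The plate rim spans x 74–187 from y 158 downward, centred near (131,212). The weights are at (363,175), (430,173) and (472,181). I measure them.

```bash
cat >> h.py <<'E'
def circ(q):
    for _ in range(4):
        M=np.c_[2*q,np.ones(len(q))];s=np.linalg.lstsq(M,(q**2).sum(1),rcond=None)[0];r=np.sqrt(s[2]+s[0]**2+s[1]**2)
        e=abs(np.hypot(*(q-s[:2]).T)-r);q=q[e<max(2,np.median(e)*2)]
    return s[:2],r,len(q)
def rim(S,c,rmax,angs,thr):
    out=[]
    for a in np.radians(angs):
        for r in range(rmax,10,-1):
            P=[(int(round(c[1]+(r-k)*np.sin(a))),int(round(c[0]+(r-k)*np.cos(a)))) for k in range(5)]
            if all(0<=y<420 and 0<=x<560 and S[y,x]<thr for y,x in P): out.append(P[0][::-1]);break
    return np.array(out)
E
python3 - <<'E'
from h import *
w=wrist();f=fixed('side');W=np.array(w['frame']);H=cv2.cvtColor(W,cv2.COLOR_RGB2HSV)
p=rim(H[...,1],(131,212),68,np.r_[-70:30:4,135:165:4],45);print(p[::5].tolist())
for z in (105,122): print('plate',z,*circ(np.array([plane(wray(w,x),z) for x in p])[:,:2]))
S=cv2.cvtColor(f['frame'],cv2.COLOR_RGB2HSV)[...,1]
p=rim(S,(277,241),26,np.r_[0:360:10],40)
for z in (105,122): print('plate side',z,*circ(np.array([plane(ray(f,x),z) for x in p])[:,:2]))
gw=((H[...,1]<60)&(H[...,2]>70)).astype(np.uint8)
gs=((S<40)&(f['frame'].max(2)>90)).astype(np.uint8)
for a,b,z in zip([(452,162,494,200),(414,158,446,188),(345,155,385,195)],[(222,217,234,235),(227,226,238,241),(235,232,249,250)],(24,19,24)):
    ca,sa=comp(gw,a);cb,sb=comp(gs,b);print('wt',ca,sa,cb,*tri([wray(w,ca),ray(f,cb)]),plane(wray(w,ca),z))
E
```

```text
[[148, 165], [162, 174], [174, 187], [183, 203], [188, 222], [99, 244], [80, 236]]
plate 105 [ 464.6 -152.9] 56.77203074095146 26
plate 122 [ 459.4 -144.5] 53.153551616037305 26
plate side 105 [ 445.6 -119. ] 84.09933872599997 12
plate side 122 [ 431.8 -155.1] 81.70549117340913 12
wt [471.4 181.1] [455 168  34  27 624] [229.6 226.5] [437.6 224.8  21.6] [np.float64(0.2788246788870273), np.float64(0.27882467888697776)] [437.  223.2  24. ]
wt [430.9 172.6] [418 162  27  21 375] [231.1 230.7] [425.1 158.4  33.5] [np.float64(2.5870672144680658), np.float64(2.587067214468211)] [429.5 165.2  19. ]
wt [366.8 174.1] [351 161  32  28 647] [241.4 241.4] [432.3  82.4  24.3] [np.float64(0.6540308363199456), np.float64(0.6540308363199188)] [433.   82.3  24. ]
```

Run:
```python
from h import *
st()
for z in (80,26): to((432.5,83.3,z),Rt(0,0))
```

```text
{'t': 12.85, 'q': [0.67, -2.97, -3.64, 110.55, -0.22, 72.55, 87.03], 'eef_pos': [453.97, -19.7, 228.46], 'ft_force': [-0.26, 0.31, 0.22], 'opening': 60.37, 'gripper_force': 0.0} 
 [[-1.0, 0.001, -0.002], [0.001, 1.0, 0.0], [0.002, 0.0, -1.0]]
rows: 21.2 102.9 148.5 0.01 -0.13 -0.07 | rows needed 4.4 0.0
rows: 21.1 102.9 202.5 0.01 -0.13 -0.07 | rows needed 5.5 0.0
```

```bash
python3 nudge.py '4 20 20 0 0 0;10 45 50 0 0 0;15 70 80 0 0 0;20 90 110 0 0 0;21 103 140 0 0 0;21 103 160 0 0 0;21 103 180 0 0 0;21 103 195 0 0 0;21 103 202 0 0 0;21 103 202 0 0 0;21 103 202 0 0 0' && python3 nudge.py '0 0 0 0 0 0;0 0 0 0 0 0;0 0 0 0 0 0;0 0 0 0 0 0;0 0 0 0 0 0;0 0 0 0 0 0;0 0 0 0 0 0;0 0 0 0 0 0' 15 15
python3 - <<'E'
from h import *
p=np.array(env.observe()['eef_pos'])
to(p+[0,0,140],Rt(0,0))
for z in (190,147): to((480,-144.5,z),Rt(0,0))
E
```

```text
t: 13.77
eef_pos: [432.9, 84.2, 27.2]
tool_rot: [[-1.0, 0.0, -0.002], [0.0, 1.0, 0.0], [0.002, 0.0, -1.0]]
ft_force: [0.2, -0.3, 0.7]
opening: 59.9
gripper_force: 0.0
t: 14.43
eef_pos: [432.8, 84.6, 27.1]
tool_rot: [[-1.0, -0.001, -0.002], [-0.001, 1.0, 0.0], [0.002, 0.0, -1.0]]
ft_force: [-1.5, 0.3, 4.4]
opening: 29.7
gripper_force: 15.0
rows: 0.2 0.1 -140.0 0.02 -0.09 0.04 | rows needed 3.4 0.0
rows: -46.8 -229.1 -163.1 0.02 -0.09 0.04 | rows needed 6.8 0.0
rows: -46.9 -229.1 -120.1 0.02 -0.09 0.04 | rows needed 6.3 0.0
```

```bash
python3 nudge.py '0 0 -5 0 0 0;0 0 -20 0 0 0;0 0 -50 0 0 0;0 0 -85 0 0 0;0 -10 -120 0 0 0;-5 -35 -150 0 0 0;-14 -70 -165 0 0 0;-23 -105 -170 0 0 0;-32 -140 -170 0 0 0;-40 -175 -170 0 0 0;-45 -205 -170 0 0 0;-47 -222 -170 0 0 0;-47 -229 -170 0 0 0;-47 -229 -165 0 0 0;-47 -229 -155 0 0 0;-47 -229 -142 0 0 0;-47 -229 -132 0 0 0;-47 -229 -128 0 0 0;-47 -229 -128 0 0 0;-47 -229 -128 0 0 0'
python3 - <<'E'
from h import *
st();to((480,-144.5,147),Rt(0,0))
f=fixed('side','pics/s6.png');cv2.imwrite('pics/s6c.png',cv2.resize(f['frame'][200:330,230:400],(784,600),interpolation=cv2.INTER_CUBIC)[:,:,::-1])
E
```

```text
t: 16.1
eef_pos: [480.0, -143.8, 154.6]
tool_rot: [[-1.0, -0.002, -0.002], [-0.002, 1.0, 0.001], [0.002, 0.001, -1.0]]
ft_force: [1.0, -0.5, -1.7]
opening: 29.7
gripper_force: 15.0
{'t': 16.1, 'q': [8.14, 5.75, 3.66, 110.72, -0.42, 63.68, 102.07], 'eef_pos': [480.01, -143.76, 154.58], 'ft_force': [1.05, -0.51, -1.65], 'opening': 29.66, 'gripper_force': 15.0} 
 [[-1.0, -0.002, -0.002], [-0.002, 1.0, 0.001], [0.002, 0.001, -1.0]]
rows: -0.0 -0.7 7.6 0.03 -0.13 0.10 | rows needed 0.2 0.0
```

View pics/s6c.png

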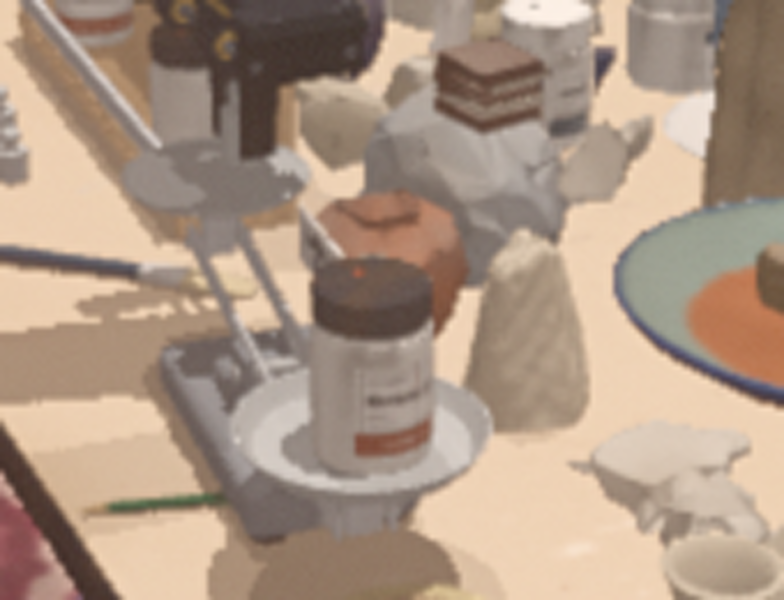

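The jar stands upright in the lowered dish, and the weight hangs just over the raised plate at (240,165). I lower it slowly.

```bash
python3 nudge.py '0 -0.7 2 0 0 0;0 -0.7 4 0 0 0;0 -0.7 6 0 0 0;0 -0.7 6.5 0 0 0;0 -0.7 7 0 0 0;0 -0.7 7 0 0 0;0 -0.7 7 0 0 0'; python3 nudge.py '0 0 0.5 0 0 0;0 0 1 0 0 0;0 0 1 0 0 0;0 0 1 0 0 0'
```

```text
t: 16.73
eef_pos: [480.1, -145.1, 147.7]
tool_rot: [[-1.0, -0.001, -0.002], [-0.001, 1.0, 0.0], [0.002, 0.0, -1.0]]
ft_force: [-0.5, -0.0, -2.7]
opening: 29.3
gripper_force: 15.0
t: 17.07
eef_pos: [480.1, -145.1, 146.8]
tool_rot: [[-1.0, -0.001, -0.002], [-0.001, 1.0, 0.0], [0.002, 0.0, -1.0]]
ft_force: [0.9, -0.2, 0.0]
opening: 29.3
gripper_force: 15.0
```

```bash
python3 nudge.py '0 0 0.3 0 0 0;0 0 0.5 0 0 0;0 0 0.5 0 0 0;0 0 0.5 0 0 0' && python3 nudge.py '0 0 0 0 0 0;0 0 0 0 0 0;0 0 0 0 0 0;0 0 0 0 0 0;0 0 0 0 0 0;0 0 0 0 0 0' 48 && python3 nudge.py '0 0 -5 0 0 0;0 0 -20 0 0 0;0 0 -40 0 0 0;0 0 -60 0 0 0;0 20 -75 0 0 0;0 50 -80 0 0 0;5 80 -80 0 0 0;10 110 -80 0 0 0;20 140 -80 0 0 0;25 160 -80 0 0 0;25 160 -80 0 0 0;25 160 -80 0 0 0'
python3 - <<'E'
from h import *
st();w=wrist('pics/w7.png');f=fixed('side')
W=np.array(w['frame']);H=cv2.cvtColor(W,cv2.COLOR_RGB2HSV)
im=W[90:300,0:300];cv2.imwrite('pics/w7c.png',cv2.resize(im,(800,560),interpolation=cv2.INTER_CUBIC)[:,:,::-1])
gw=((H[...,1]<60)&(H[...,2]>70)).astype(np.uint8)
e=wproj(w,(437,224.5,24)).astype(int);ca,sa=comp(gw,(e[0]-22,e[1]-20,e[0]+22,e[1]+20));print(e,ca,sa,plane(wray(w,ca),24))
print(wproj(w,(459.4,-144.5,120)))
E
```

```text
t: 17.4
eef_pos: [480.1, -145.1, 146.2]
tool_rot: [[-1.0, -0.001, -0.002], [-0.001, 1.0, 0.0], [0.002, 0.0, -1.0]]
ft_force: [-0.1, 0.8, 0.5]
opening: 29.6
gripper_force: 15.0
t: 17.9
eef_pos: [480.1, -145.1, 146.2]
tool_rot: [[-1.0, -0.001, -0.002], [-0.001, 1.0, 0.0], [0.002, 0.0, -1.0]]
ft_force: [0.5, -0.8, 0.2]
opening: 47.9
gripper_force: 0.0
t: 18.9
eef_pos: [455.0, 15.6, 226.8]
tool_rot: [[-1.0, -0.003, -0.001], [-0.003, 1.0, 0.0], [0.001, 0.0, -1.0]]
ft_force: [0.3, -0.2, -0.1]
opening: 47.8
gripper_force: 0.0
{'t': 18.9, 'q': [-1.44, -2.75, -5.91, 110.53, -0.32, 72.26, 82.94], 'eef_pos': [455.01, 15.64, 226.8], 'ft_force': [0.3, -0.24, -0.06], 'opening': 47.8, 'gripper_force': 0.0} 
 [[-1.0, -0.003, -0.001], [-0.003, 1.0, 0.0], [0.001, 0.0, -1.0]]
[449 179] [449.  179.7] [432 166  35  28 673] [437.  223.5  24. ]
[ 96.2 219.8]
```

View pics/w7c.png

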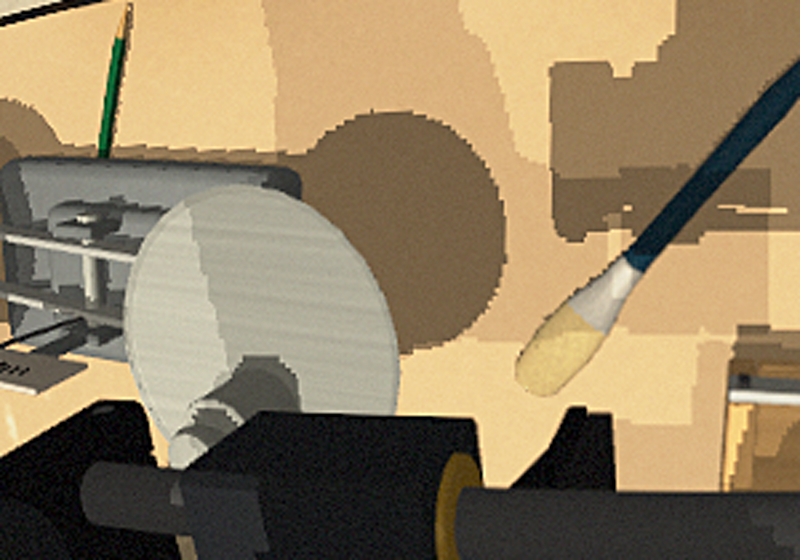

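The weight stands on the plate at (235,400) of the crop. That makes 12 pictures viewed, over the limit of 10. It was my miscount, so from here I use numbers only. I check the plate height from the rim.

Run:
```python
from h import *
w=wrist();f=fixed('side');H=cv2.cvtColor(np.array(w['frame']),cv2.COLOR_RGB2HSV)
p=rim(H[...,1],(96,220),68,np.r_[-70:30:4,140:190:4],45)
for z in (101,109,122): print(z,*circ(np.array([plane(wray(w,x),z) for x in p])[:,:2]))
# lid of weighed jar in the side view against its height
S=f['frame'].astype(int);c,s=comp((S.max(2)<110).astype(np.uint8),(294,250,328,278));print(c,s)
for z in (78,86,99): print(z,proj(f,(434.5,-403.5,z+83.5)))
for yw in (0,-40,40):
  for P in ((437,224,90),(437,224,30)): to(P,Rt(yw,0))
c=plane(ray(f,(212,220)),0);print('cup',c)
e=wproj(w,(414,340,40));print(e)
```

```text
101 [ 466.7 -159. ] 59.233526905637156 24
109 [ 464.2 -153.9] 57.47332754734821 24
122 [ 460.2 -145.5] 54.471182180949164 25
[309.9 265.6] [298 257  26  16 291]
78 [309.1 264.2]
86 [309.1 261.1]
99 [309.1 255.9]
rows: 18.2 210.3 136.4 0.01 -0.11 -0.06 | rows needed 6.0 0.0
rows: 18.1 210.3 196.4 0.01 -0.11 -0.06 | rows needed 6.9 0.0
rows: 18.2 210.3 136.4 -0.02 -0.11 39.94 | rows needed 6.0 5.6
rows: 18.1 210.3 196.4 -0.02 -0.11 39.94 | rows needed 6.9 5.6
rows: 18.2 210.3 136.4 0.05 -0.10 -40.06 | rows needed 6.0 5.6
rows: 18.1 210.3 196.4 0.05 -0.10 -40.06 | rows needed 6.9 5.6
cup [414.2 362.8   0. ]
[528.2 167.5]
```

The jar still sits at the lower stop with 200 g on the plate, so it is the 400 g one and needs the second 200. I pick that up with a −45° yaw to stay clear of the cup.

```bash
python3 - <<'E'
from h import *
w=wrist();H=cv2.cvtColor(np.array(w['frame']),cv2.COLOR_RGB2HSV)
for yw in (-45,):
  for P in ((437,224,100),(437,224,32)): to(P,Rt(yw,0))
E
python3 nudge.py '2 15 5 0 0 3;4 40 15 0 0 8;6 70 30 0 0 14;9 100 45 0 0 20;12 130 60 0 0 26;15 160 78 0 0 32;17 185 95 0 0 38;18 203 110 0 0 43;18 210 122 0 0 45;18 210 126 0 0 45;18 210 126 0 0 45;18 210 126 0 0 45' 54
python3 - <<'E'
from h import *
st();w=wrist();H=cv2.cvtColor(np.array(w['frame']),cv2.COLOR_RGB2HSV)
gw=((H[...,1]<60)&(H[...,2]>70)).astype(np.uint8)
e=wproj(w,(437,224,24)).astype(int);ca,sa=comp(gw,(e[0]-40,e[1]-40,e[0]+40,e[1]+40));print(e,ca,sa,plane(wray(w,ca),24))
e=wproj(w,(427,166,19)).astype(int);ca,sa=comp(gw,(e[0]-30,e[1]-30,e[0]+30,e[1]+30));print(e,ca,sa,plane(wray(w,ca),19))
to((437,224,32),Rt(-45,0))
E
```

```text
rows: 18.3 210.2 126.4 -0.02 -0.11 44.94 | rows needed 5.9 6.3
rows: 18.1 210.1 194.4 -0.02 -0.11 44.94 | rows needed 6.9 6.3
t: 20.15
eef_pos: [437.2, 223.7, 100.6]
tool_rot: [[-0.708, 0.707, -0.002], [0.707, 0.708, -0.0], [0.001, -0.001, -1.0]]
ft_force: [0.6, -0.5, 0.5]
opening: 54.4
gripper_force: 0.0
{'t': 20.15, 'q': [-15.52, 9.17, -18.0, 114.2, 3.28, 57.21, 9.96], 'eef_pos': [437.19, 223.72, 100.64], 'ft_force': [0.59, -0.46, 0.46], 'opening': 54.36, 'gripper_force': 0.0} 
 [[-0.708, 0.707, -0.002], [0.707, 0.708, -0.0], [0.001, -0.001, -1.0]]
[274 226] [277.3 223.6] [ 256  199   43   51 1653] [436.7 226.7  24. ]
[212 266] [228.  261.4] [225 248   9  27 175] [432.9 177.8  19. ]
rows: 0.4 -0.1 69.1 -0.03 -0.06 0.01 | rows needed 1.7 0.0
```

```bash
python3 nudge.py '1 0.5 10 0 0 0;1 0.5 28 0 0 0;1 0.5 45 0 0 0;1 0.5 58 0 0 0;1 0.5 66 0 0 0;1 0.5 69 0 0 0;1 0.5 69 0 0 0;1 0.5 69 0 0 0' && python3 nudge.py '0 0 0 0 0 0;0 0 0 0 0 0;0 0 0 0 0 0;0 0 0 0 0 0;0 0 0 0 0 0;0 0 0 0 0 0;0 0 0 0 0 0' 15 15 && python3 nudge.py '0 0 -5 0 0 0;0 0 -20 0 0 0;0 0 -45 0 0 0;0 0 -75 0 0 0;0 0 -105 0 0 0;0 0 -135 0 0 0;0 0 -160 0 0 0;0 0 -170 0 0 0;0 0 -170 0 0 0;0 0 -170 0 0 0'
python3 - <<'E'
from h import *
for P in ((445,40,202),(440,-144.5,202),(440,-144.5,160)): to(P,Rt(0,0))
E
```

```text
t: 20.87
eef_pos: [436.6, 226.0, 31.9]
tool_rot: [[-0.708, 0.707, -0.001], [0.707, 0.708, 0.001], [0.001, -0.0, -1.0]]
ft_force: [0.9, -0.3, 0.3]
opening: 53.9
gripper_force: 0.0
t: 21.45
eef_pos: [436.5, 226.2, 31.7]
tool_rot: [[-0.708, 0.707, -0.001], [0.707, 0.708, 0.001], [0.001, -0.0, -1.0]]
ft_force: [-0.1, -0.3, 2.8]
opening: 29.2
gripper_force: 15.0
t: 22.28
eef_pos: [436.2, 225.6, 200.5]
tool_rot: [[-0.708, 0.707, -0.002], [0.707, 0.708, 0.0], [0.002, -0.002, -1.0]]
ft_force: [0.6, -0.2, -2.2]
opening: 29.7
gripper_force: 15.0
rows: -137.4 -125.1 -1.5 -0.05 -0.13 -44.96 | rows needed 4.5 6.3
rows: -264.2 -259.2 -1.5 -0.05 -0.13 -44.96 | rows needed 8.9 6.3
rows: -264.3 -259.1 40.5 -0.05 -0.13 -44.96 | rows needed 8.9 6.3
```

```bash
python3 nudge.py '-8 -7 -5 0 0 -3;-27 -25 -10 0 0 -9;-55 -50 -10 0 0 -16;-82 -75 -10 0 0 -23;-110 -100 -10 0 0 -29;-137 -125 -10 0 0 -36;-165 -154 -10 0 0 -41;-192 -183 -10 0 0 -45;-220 -212 -10 0 0 -45;-243 -237 -10 0 0 -45;-258 -253 -8 0 0 -45;-264 -259 -3 0 0 -45;-264 -259 5 0 0 -45;-264 -259 18 0 0 -45;-264 -259 30 0 0 -45;-264 -259 37 0 0 -45;-264 -259 40 0 0 -45;-264 -259 40 0 0 -45;-264 -259 40 0 0 -45'
python3 - <<'E'
from h import *
st();to((440,-144.5,152),Rt(0,0))
E
```

```text
t: 23.87
eef_pos: [440.3, -143.3, 161.1]
tool_rot: [[-1.0, -0.002, -0.002], [-0.002, 1.0, 0.001], [0.002, 0.001, -1.0]]
ft_force: [0.0, -1.0, -1.1]
opening: 29.1
gripper_force: 15.0
{'t': 23.87, 'q': [6.96, 0.85, 5.62, 115.07, -0.09, 64.22, 102.72], 'eef_pos': [440.3, -143.26, 161.12], 'ft_force': [0.02, -1.02, -1.11], 'opening': 29.13, 'gripper_force': 15.0} 
 [[-1.0, -0.002, -0.002], [-0.002, 1.0, 0.001], [0.002, 0.001, -1.0]]
rows: 0.3 -1.2 9.1 0.03 -0.13 0.10 | rows needed 0.2 0.0
```

```bash
python3 nudge.py '0 -1 3 0 0 0;0 -1 6 0 0 0;0 -1 8 0 0 0;0 -1 9.5 0 0 0;0 -1 11 0 0 0;0 -1 12.5 0 0 0;0 -1 14 0 0 0;0 -1 15.5 0 0 0;0 -1 17 0 0 0;0 -1 18.5 0 0 0;0 -1 20 0 0 0;0 -1 21.5 0 0 0;0 -1 23 0 0 0;0 -1 24.5 0 0 0;0 -1 26 0 0 0;0 -1 26 0 0 0;0 -1 26 0 0 0;0 -1 26 0 0 0;0 -1 26 0 0 0;0 -1 26 0 0 0'; python3 nudge.py '0 0 0.7 0 0 0;0 0 1.5 0 0 0;0 0 2.2 0 0 0;0 0 3 0 0 0;0 0 3 0 0 0;0 0 3 0 0 0;0 0 3 0 0 0;0 0 3 0 0 0;0 0 3 0 0 0;0 0 3 0 0 0'
```

```text
t: 25.53
eef_pos: [440.1, -144.9, 135.3]
tool_rot: [[-1.0, -0.001, -0.002], [-0.001, 1.0, 0.0], [0.002, 0.0, -1.0]]
ft_force: [-0.0, 1.3, -1.0]
opening: 29.5
gripper_force: 15.0
t: 26.37
eef_pos: [440.2, -144.9, 132.3]
tool_rot: [[-1.0, -0.001, -0.002], [-0.001, 1.0, 0.0], [0.002, 0.0, -1.0]]
ft_force: [-1.1, 1.6, 0.3]
opening: 29.6
gripper_force: 15.0
```

```bash
python3 nudge.py '0 0 0 0 0 0;0 0 0 0 0 0;0 0 0 0 0 0;0 0 0 0 0 0;0 0 0 0 0 0;0 0 0 0 0 0' 46 && python3 nudge.py '0 0 -4 0 0 0;0 0 -15 0 0 0;0 0 -35 0 0 0;0 0 -60 0 0 0;0 0 -85 0 0 0;0 15 -105 0 0 0;0 40 -115 0 0 0;0 70 -120 0 0 0;0 105 -120 0 0 0;0 135 -120 0 0 0;0 155 -120 0 0 0;0 160 -120 0 0 0;0 160 -120 0 0 0;0 160 -120 0 0 0;0 160 -120 0 0 0;0 160 -120 0 0 0;0 160 -120 0 0 0;0 160 -120 0 0 0'
python3 - <<'E'
from h import *
st();w=wrist();f=fixed('side');H=cv2.cvtColor(np.array(w['frame']),cv2.COLOR_RGB2HSV)
S=f['frame'].astype(int);ms=(S.max(2)<110).astype(np.uint8)
c,s=comp(ms,(294,240,328,272));print('lid',c,s)
for z in (78,86,95,99,103,112): print(z,proj(f,(434.5,-403.5,z+83.5)))
e=wproj(w,(459.4,-144.5,101));p=rim(H[...,1],e,66,np.r_[-70:30:4,140:190:4],45)
for z in (93,101,109,122): print('plate',z,*circ(np.array([plane(wray(w,x),z) for x in p])[:,:2]))
for b in [(236,174,260,200),(258,196,284,222)]: print('rack lids',comp(ms,b)[0])
E
```

```text
t: 26.87
eef_pos: [440.2, -145.0, 132.3]
tool_rot: [[-1.0, -0.001, -0.002], [-0.001, 1.0, 0.0], [0.002, 0.0, -1.0]]
ft_force: [-0.2, 0.4, -0.2]
opening: 45.6
gripper_force: 0.0
t: 28.37
eef_pos: [440.3, 14.4, 252.3]
tool_rot: [[-1.0, 0.0, -0.002], [0.0, 1.0, 0.0], [0.002, 0.0, -1.0]]
ft_force: [-0.4, 0.3, -0.2]
opening: 46.0
gripper_force: 0.0
{'t': 28.37, 'q': [-1.88, -5.43, -5.35, 110.0, -0.56, 75.52, 82.9], 'eef_pos': [440.3, 14.38, 252.29], 'ft_force': [-0.41, 0.29, -0.25], 'opening': 46.01, 'gripper_force': 0.0} 
 [[-1.0, 0.0, -0.002], [0.0, 1.0, 0.0], [0.002, 0.0, -1.0]]
lid [309.7 257.7] [297 250  27  16 305]
78 [309.1 264.2]
86 [309.1 261.1]
95 [309.1 257.5]
99 [309.1 255.9]
103 [309.1 254.3]
112 [309.1 250.7]
plate 93 [ 465.6 -156. ] 63.18677088088286 26
plate 101 [ 463.1 -151.5] 61.51840851027897 26
plate 109 [ 460.5 -147. ] 59.85004613967384 26
plate 122 [ 456.4 -139.8] 57.138957287445024 26
rack lids [248.8 181.6]
rack lids [270.7 209.1]
```

```bash
python3 nudge.py '30 0 -20 0 0 0;50 0 -40 0 0 0;50 40 -60 0 0 0;50 40 -60 0 0 0;50 40 -60 0 0 0;50 40 -60 0 0 0;50 40 -60 0 0 0;50 40 -60 0 0 0;50 40 -60 0 0 0;50 40 -60 0 0 0'
python3 - <<'E'
from h import *
f=fixed('side');S=f['frame'].astype(int);ms=(S.max(2)<110).astype(np.uint8)
print('lid',*comp(ms,(294,240,328,272)))
for b in [(236,174,260,200),(258,196,284,222)]: print('rack lids',*comp(ms,b))
w=wrist();W=np.array(w['frame']).astype(int)
f0=cv2.imread('pics/side0.png')[:,:,::-1].astype(int)
d=(abs(S-f0).max(2)>60).astype(np.uint8);n,l,s,c=cv2.connectedComponentsWithStats(d)
for i in range(1,n):
    if s[i,4]>25: print(s[i],c[i])
E
```

```text
t: 29.3
eef_pos: [390.3, 54.5, 312.0]
tool_rot: [[-1.0, 0.0, -0.003], [0.0, 1.0, 0.0], [0.003, 0.0, -1.0]]
ft_force: [-0.7, 0.2, 0.3]
opening: 45.9
gripper_force: 0.0
lid [309.8 257.7] [297 250  27  15 297]
rack lids [249.1 185.3] [242 181  15   9 118]
rack lids [270.7 209.1] [263 204  16  11 158]
[   0    0   79  134 5987] [33.7 63.7]
[106   0   7  10  57] [109.    4.1]
[ 134   13  108   80 2091] [204.9  41.4]
[ 61  36  14  59 203] [68.2 57.1]
[  96   37   58   61 1409] [130.4  58.2]
[108  65   6  33  70] [111.5  80.9]
[213  68   8  14  28] [216.2  74.9]
[ 77  99  39  13 249] [ 97.4 106.2]
[ 204  100   45   51 1126] [226.7 122.2]
[130 102  32  52 890] [144.5 124.6]
[ 41 145  28  31 379] [ 53.9 158.8]
[ 55 176   7  16  41] [ 57.8 182.7]
[ 61 176   6  14  45] [ 63.6 182.2]
[ 73 190  31  18 395] [ 89.4 198.7]
[252 192  18  12 137] [261.2 196.3]
[ 57 216   9  17 102] [ 60.9 223.9]
[225 220   8  13  65] [227.8 226.3]
[237 235   9  15  96] [241.1 243. ]
[278 236  10   9  74] [282.6 240.5]
[264 238  11  10  93] [269.1 242.5]
[ 62 242   5   9  29] [ 64.4 245.3]
[200 244  31  24 318] [214.6 256.2]
[298 250  25  20 222] [310.3 255.8]
[309 263  16  10  79] [319.1 267.4]
[ 55 270  15   5  34] [ 62.4 271.9]
[292 277  32  19 354] [306.9 286.1]
[ 45 287  13  21 192] [ 49.7 297.3]
```

```bash
python3 -c "
from workcell import env
print(env.sign_off())"
```

```text
the job is handed in; nothing more can be done
None
```

The middle jar weighs about 400 g: it stands upright in the deeper dish and the two 200 g weights on the plate hold the beam level to within about 0.01 rad by my measurement, with the other two jars unmoved in a before/after image check and the cup, clay form and tape never touched; I handed it in at about 29 s, but I viewed 12 pictures where the limit was 10.

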